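# Feed one spacer from the plunger feeder and push it into the stop

### The job

Press the feeder's plunger all the way down once, so that it ejects a single spacer disc, and let the plunger come back up. Then push that spacer aside along the bench with the fingertips, without picking it up, into the bay of the black H-shaped stop that faces the feeder, until it rests against the stop's middle web. The other spacers stay in the feeder and the things standing around stay where they are.

Things in the scene. Friction and masses are not known exactly. Their poses are not given: they have to be found in the camera images.
- feeder: Grey spacer feeder fixed to the bench, 138 x 63 mm (94 mm over its feet); open square well at the front 43 mm high, housing behind it 34 mm high. Origin on the bench under the centre of the well, which holds three stacked spacers; +x points back to the plunger, spacers come out along -x. Rear end at x = +106 mm. The well has no floor (spacers slide on the bench); its gate passes only the lowest disc.
- mouth (a point): Centre of the gate's foot in the feeder's front face, on the bench, 31.5 mm from the feeder's origin along its -x. One full press slides the lowest spacer straight out until its centre is 31 to 33 mm ahead of this point; a press that stops short leaves it in the gate. The pusher blade goes back in as the plunger rises, and the stack drops one step.
- plunger_top (a point): Centre of the top of the round black plunger cap (40 mm across, 12 mm thick, on a steel stem), 55 mm behind the feeder's origin (+x), 76 mm above the bench when up and 51 mm when pressed. It moves straight down, and its spring brings it up again.
- plunger (a joint): Plunger travel in m: 0 up, 0.025 fully down against a hard stop (counts as fully down from 0.022). Spring 6 N at the top to 11 N at the bottom, plus up to about 8 N while it moves a spacer; press at about 0.03 m/s.
- spacer_1: Lowest spacer in the feeder, the one that a press ejects: flat round aluminium disc 48 mm in diameter, 12 mm thick, with a shallow countersunk recess in its upper face, about 45 g. Origin at the centre of its underside, z up.
- spacer_2: Second spacer in the stack, the same disc; origin at the centre of its underside. It must stay in the well.
- spacer_3: Top spacer in the stack, the same disc; origin at the centre of its underside. It must stay in the well.
- stop: Black plastic stop fixed to the bench left or right of the feeder's front, H-shaped from above, 108 (x) x 72 (y) mm, 20 mm high. Origin on the bench at its centre. The 12 mm web runs along its x; a 12 mm bar crosses each end, so each side of the web (+y, -y) is a bay 84 mm wide, 30 mm deep. A spacer touching the web has its centre at y = +-30 mm. Use the bay on the feeder's side.
- wax_tin: Round wax tin with a green lid, 67 mm across, 25 mm high, origin under its centre; stands loose on the side of the feeder where the stop is not. To be left alone.
- ink_bottle: Small squat dark bottle with a pale cap, 38 mm across, 30 mm high, origin under its centre; stands loose on the robot's side of the feeder, 0.16 to 0.18 m ahead of the feeder's origin. To be left alone.
- sanding_block: Cork sanding block, 56 x 86 x 28 mm, origin under its centre; lies loose to the right behind. To be left alone.
Things that resemble listed ones, but are neither listed nor needed, are in the scene too. There is more than one size of the feeder; the one meant has the size given above. What is shaped like the spacer_3 but turquoise is not meant.

How it is judged:
On the way, in this order (a step that is already met when the one before it is completed fails the run):
1. the plunger is pressed all the way down (value of joint plunger above 0.022 m), for 0.05 s.
2. the plunger is up again and the lowest spacer lies clear of the feeder's front (value of joint plunger below 0.004 m and x of spacer_1 in the frame of feeder below -0.054 m), for 0.1 s.
At the end, for the whole second after the job is handed in: The ejected spacer lies flat and at rest on the bench in the bay of the stop on the feeder's side, touching the web or within 4 mm of it; the plunger is up (within 4 mm), and the other two spacers lie flat in the feeder's well, one step lower (((y of stop in the frame of feeder above 0 m and y of spacer_1 in the frame of stop between -0.034 and -0.026 m) or (y of stop in the frame of feeder below 0 m and y of spacer_1 in the frame of stop between 0.026 and 0.034 m)) and x of spacer_1 in the frame of stop between -0.022 and 0.022 m and x of spacer_2 in the frame of feeder between -0.006 and 0.006 m and y of spacer_2 in the frame of feeder between -0.006 and 0.006 m and x of spacer_3 in the frame of feeder between -0.006 and 0.006 m and y of spacer_3 in the frame of feeder between -0.006 and 0.006 m and angle between spacer_1's own z axis and vertical below 0.1 rad and height (world z) of each of spacer_1, spacer_2 below 0.004 m and linear speed of spacer_1 below 0.01 m/s and value of joint plunger below 0.004 m and height (world z) of spacer_3 below 0.016 m).
It fails at once if the spacer is lifted off the bench or tipped up (height (world z) of spacer_1 above 0.01 m or angle between spacer_1's own z axis and vertical above 0.5 rad).
It fails at once if a second spacer leaves the feeder (x of any of spacer_2, spacer_3 in the frame of feeder below -0.015 m or height (world z) of spacer_2 above 0.024 m or height (world z) of spacer_3 above 0.036 m).
It fails at once if a thing standing around is pushed away (more than 20 mm) (distance of any of wax_tin, ink_bottle, sanding_block from where it was at the start of the episode above 0.02 m).
It also fails if it takes over 54 s, if anything falls off the work surface, if the arm or the gripper's body presses on something with over 40 N, if the wrist force passes 120 N, or if a joint passes its speed limit or range.

### The arm

A 7-joint arm with a two-finger parallel gripper is mounted at the origin on a cart in front of the work surface, level with it; the furniture and walls round the work are solid. World frame = base frame: x ahead of the robot, y to its left, z up, the work surface at z = 0. Lengths are in m, angles in rad, forces in N, time in s.
With the tool pointing down it reaches from about 0.4 to 0.85 m from the base axis. Payload 10.4 kg.
Tool frame: the origin (TCP) lies between the finger pads; the fingertips stand 8 mm ahead of it and the grasp point (between the pads) lies 11 mm behind it (tip_extent is the distance from the TCP to the fingertips, in m); z points along the fingers, y is the line along which they close (so a half turn about z gives the same grasp; the last joint's range is limited). The gripper opens to 87 mm and grips with 3 to 60 N. Pads are 19 mm wide; open, the fingers measure 117 mm over their backs; the gripper's body (75 mm by 190 mm) begins 51 mm behind the grasp point.
Start: joints at [-1.282, 0.332, -0.065, 1.46, 0.022, 1.35, -0.088], TCP at [0.192, 0.595, 0.231] pointing down, gripper open.
Joint ranges: [-2.6, 2.6], [-0.5, 2.12], [-1.47, 1.34], [0.16, 2.42], [-1.27, 4.41], [0.06, 2.06], [-2.6, 2.6]. Speed limits (rad/s): [2.22, 2.22, 2.79, 2.79, 3.14, 3.14, 3.14].

### API

Orientations are given as a unit quaternion [x, y, z, w].
In Python, from plant import * gives the robot as it stands. Calls block until the motion is done:
- move_ptp(position, orientation): joint-space move of the TCP to a pose.
- line_to(position, rot=None, max_speed=0.15, max_force=None): straight line of the TCP; rot=None keeps the orientation; max_speed is the mean speed in m/s. With max_force (N) it stops when the force on the tool has changed by that much, and returns True; else False.
- goto_joints(angles): joint-space move.
- open_gripper() and clamp(strength=None): open the fingers fully, or close them until they stop; strength is the grip in N (None keeps the last).
- pause(seconds).
- inverse_kinematics(position, orientation): joint angles nearest the present ones, or None.
- grab_frame(name): name is "scene" or "top" or "wrist"; returns a dict with "color" (384x512x3 uint8, red, green, blue), "depth" (384x512 float32, m along the optical axis (not along the pixel's ray), 0 where there is no reading), "camera_matrix" (3x3 intrinsics, pixels), "extrinsics" (4x4, takes a point from camera to world coordinates). Camera axes: x right, y down, z forward; pixel columns grow to the right and rows downward; lengths in m; the calibration is good to about 2 mm. The wrist camera is an equidistant fisheye: a pixel r from the principal point sees the ray r / f radians off the axis. A picture is of the moment at which its call begins.
A pose or a line that the arm cannot do raises IKError and nothing moves.
- hand_in(): hands the job in; it is judged then, once.
Readings, each from a call of its own:
- current_t(): time.
- current_qpos(): joint angles.
- current_joint_velocities(): joint speeds.
- current_effort(): joint torques, N m.
- current_tool_pos(): TCP position.
- current_ee_rot(): TCP orientation.
- current_contact_force(): force on the tool from outside, world axes, zero at the start.
- current_ft_torque(): the same for the moment, N m.
- current_grip_width(): opening from 0.0 (shut) to 1.0 (fully open).
- current_gripper_force(): force on a finger pad.
Only numpy, scipy, OpenCV 4.12 (cv2) and the standard library are available. Lean on these libraries where they do the work, as an engineer would, in place of code of your own. Each camera call takes 0.05 s, during which the arm holds its last target. There are 200 camera calls.

## Working session

There is one attempt and no reset: what is moved stays moved. The work goes in short steps, each a Python script; the robot and the scene stay as the last script left them, time stands still between calls to the robot, and variables do not carry over. Pictures are saved under pics/ and viewed, at most 10 in all, crops included, and the job is handed in when it is done.

```bash
mkdir -p pics; python3 - <<'E'
from plant import *
import cv2,numpy as np
for n in ("top","scene"):
    f=grab_frame(n); np.savez(f"pics/{n}0.npz",**f)
    cv2.imwrite(f"pics/{n}0.png",f["color"][:,:,::-1]); print(n,f["camera_matrix"],f["extrinsics"])
print(current_t(),current_ee_rot())
E
```

```text
top [[463.67499786   0.         245.78413773]
 [  0.         463.67499786 187.18101512]
 [  0.           0.           1.        ]] [[ 0.00235164 -0.99516875  0.098151    0.44337292]
 [-0.99990325 -0.00368569 -0.01341269 -0.13645117]
 [ 0.01370964 -0.09810997 -0.99508114  1.08121171]
 [ 0.          0.          0.          1.        ]]
scene [[418.3101186    0.         259.55795393]
 [  0.         418.3101186  192.49057353]
 [  0.           0.           1.        ]] [[ 0.48717073 -0.68543861  0.54114562 -0.00432725]
 [-0.87311633 -0.36934655  0.31819962 -0.46855263]
 [-0.01823604 -0.62750062 -0.77840248  0.81413804]
 [ 0.          0.          0.          1.        ]]
0.1 [ 1.55252531e-01  9.87874617e-01 -6.24327846e-04 -5.91077951e-05]
```

View pics/top0.png

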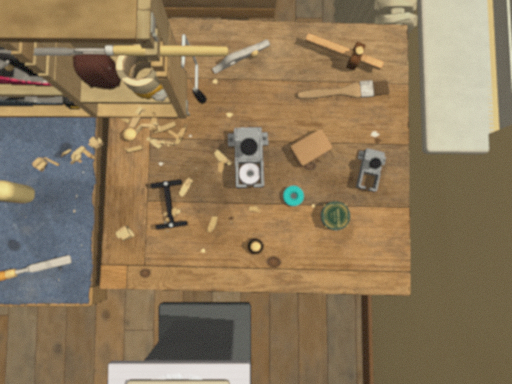

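View pics/scene0.png

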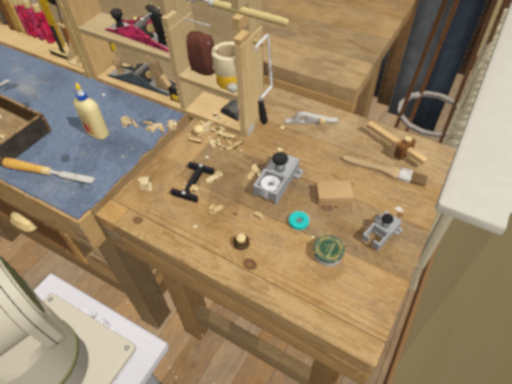

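Top view: there are two feeders. The one at (248,158) is about 60 px, or 138 mm, long with three discs and matches the given size. The one at (372,168) is smaller, so I'm leaving it alone. The H stop is at (168,204), with its feeder-side bay on the right. The turquoise disc at (293,195) is not meant. I'll confirm with a crop and measure.

```bash
cat > h.py <<'E'
import cv2,numpy as np
def ray(f,uv,z):
    K=f["camera_matrix"];E=f["extrinsics"]
    d=E[:3,:3]@np.linalg.solve(K,[uv[0],uv[1],1.]);o=E[:3,3]
    return o+d*(z-o[2])/d[2]
def blobs(mask,x0,y0,x1,y1,amin=20):
    m=np.zeros_like(mask,np.uint8);m[y0:y1,x0:x1]=mask[y0:y1,x0:x1]
    n,l,s,c=cv2.connectedComponentsWithStats(m)
    return [(c[i],s[i,4],(l==i).astype(np.uint8)) for i in range(1,n) if s[i,4]>=amin]
E
python3 - <<'E'
from h import *
f=dict(np.load("pics/top0.npz")); c=f["color"]; g=c.max(2).astype(int); sat=g-c.min(2)
cv2.imwrite("pics/crop.png",cv2.resize(c[110:270,140:300,::-1],(800,800),interpolation=cv2.INTER_CUBIC)[:600])
for n,m,box,z in (("cap",g<60,(230,120,270,170),.076),("disc",(g>195)&(sat<40),(230,150,270,195),.036),("stop",g<70,(145,172,195,235),.02),("ink",g<80,(240,232,270,260),.03),("body",(sat<35)&(g>70),(222,118,278,196),.04)):
    for ce,a,mm in blobs(m,*box):
        r=cv2.minAreaRect(cv2.findContours(mm,0,1)[0][0])
        p=[ray(f,q,z)[:2].round(4).tolist() for q in cv2.boxPoints(r)]
        print(n,ce.round(1),a,ray(f,ce,z).round(4),"rectc",ray(f,r[0],z)[:2].round(4),r[1],p)
P=f["depth"]
for q in ((249,147),(250,174),(249,160),(168,204)):print(q,P[q[1],q[0]], ray(f,q,0).round(3))
E
```

```text
cap [248.3 146.4] 188 [ 0.6327 -0.1552  0.076 ] rectc [ 0.6326 -0.1551] (14.310833930969238, 15.205260276794434) [[0.6392, -0.1331], [0.6545, -0.163], [0.626, -0.1771], [0.6108, -0.1472]]
disc [248.6 173.2] 242 [ 0.5783 -0.1569  0.036 ] rectc [ 0.5789 -0.1578] (18.0, 18.0) [[0.5994, -0.1372], [0.5996, -0.1782], [0.5584, -0.1782], [0.5582, -0.1374]]
stop [168.7 198.3] 335 [0.5218 0.0257 0.02  ] rectc [0.5092 0.0251] (45.1134147644043, 30.26417350769043) [[0.5555, 0.0676], [0.5656, -0.0009], [0.4633, -0.017], [0.4534, 0.0509]]
stop [161.3 226. ] 40 [0.4587 0.0412 0.02  ] rectc [0.4585 0.0407] (3.312946081161499, 11.264017105102539) [[0.4608, 0.0539], [0.4636, 0.0285], [0.4562, 0.0275], [0.4533, 0.0529]]
ink [251.7 245.6] 55 [ 0.4149 -0.1643  0.03  ] rectc [ 0.4141 -0.1683] (11.0, 14.0) [[0.3985, -0.1559], [0.4297, -0.1559], [0.4298, -0.1807], [0.3985, -0.1807]]
body [247.9 156.6] 1736 [ 0.6159 -0.1551  0.04  ] rectc [ 0.6146 -0.1536] (60.84626388549805, 42.95564651489258) [[0.6823, -0.1013], [0.6874, -0.1994], [0.5476, -0.2053], [0.5428, -0.1085]]
(249, 147) 1.017726 [ 0.645 -0.158  0.   ]
(250, 174) 1.0539857 [ 0.581 -0.161  0.   ]
(249, 160) 1.0483838 [ 0.614 -0.158  0.   ]
(168, 204) 1.0573137 [0.51 0.03 0.  ]
```

View pics/crop.png

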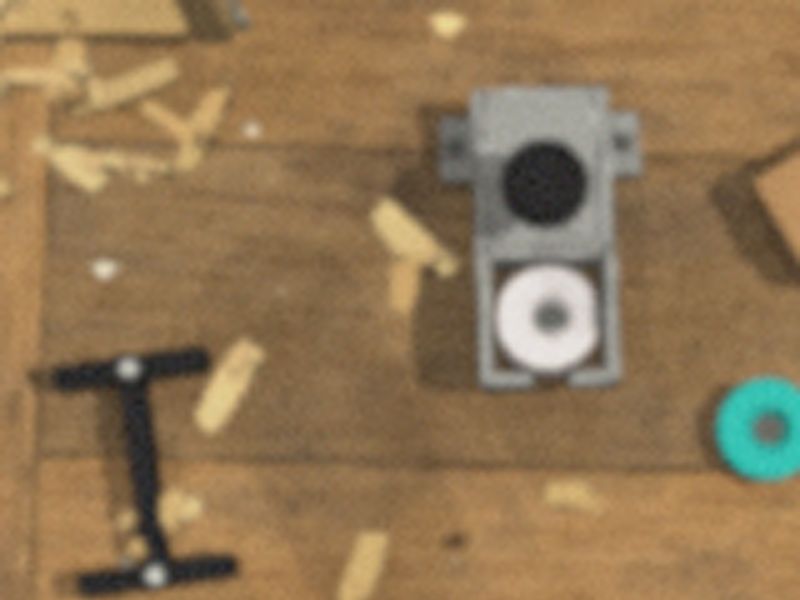

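The crop confirms it: feeder with disc at crop (548,318) and cap at (543,183); stop with end bars at (130,368) and (155,575), bay open to the right. Next: press the plunger, then check.

```bash
python3 - <<'E'
from plant import *
from h import *
q=[0,1,0,0]
move_ptp([.45,.15,.23],q); clamp(10); move_ptp([.55,-.155,.2],q)
move_ptp([.6327,-.1555,.11],q)
print(current_t(),current_tool_pos(),current_contact_force())
print(line_to([.6327,-.1555,.0583],max_speed=.03,max_force=35)); pause(.2)
print(current_tool_pos(),current_contact_force())
line_to([.6327,-.1555,.13],max_speed=.06)
line_to([.514,-.07,.2],max_speed=.2)
line_to([.5,.05,.25],max_speed=.2)
f=grab_frame("top"); np.savez("pics/top1.npz",**f)
cv2.imwrite("pics/top1.png",cv2.resize(f["color"][110:270,140:320,::-1],(675,600),interpolation=cv2.INTER_CUBIC))
c=f["color"]; g=c.max(2).astype(int); sat=g-c.min(2)
for ce,a,_ in blobs((g>185)&(sat<45),225,150,275,225): print(ce,a,ray(f,ce,.012),ray(f,ce,.024))
print("turq",[(ray(f,ce,.012),a) for ce,a,_ in blobs((sat>90)&(c[...,0]<90),275,180,310,210)])
print(current_t())
E
```

```text
5.275 [ 0.63244199 -0.15486732  0.11009401] [-0.31434029 -0.04821707  0.84859471]
False
[ 0.63269582 -0.15557724  0.0594729 ] [-7.12383657  3.19407828 14.15648857]
[246.71502591 174.13989637] 193 [ 0.57929646 -0.15295489  0.012     ] [ 0.57777096 -0.15276966  0.024     ]
[250.29929577 201.96830986] 284 [ 0.51454447 -0.16137652  0.012     ] [ 0.5137457  -0.16109678  0.024     ]
turq [(array([ 0.52999629, -0.26022113,  0.012     ]), np.int32(252))]
10.5
```

View pics/top1.png

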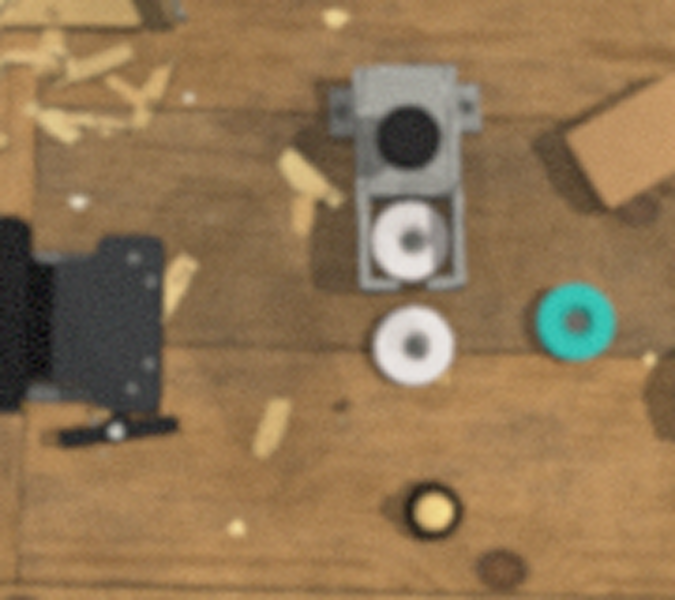

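The lowest disc is out at (415,345) in the crop, the plunger is up, and the stack is still in the well. Now I'll push it along +y with the closed fingers.

```bash
python3 - <<'E'
from plant import *
from h import *
q=[0,1,0,0]; x=.5145
line_to([x,-.209,.12],q,max_speed=.2)
print(line_to([x,-.209,.012],max_speed=.06,max_force=8),current_tool_pos(),current_t())
print(line_to([x,-.075,.012],max_speed=.04,max_force=8),current_tool_pos(),current_contact_force())
print(line_to([.5142,-.03,.012],max_speed=.02,max_force=5),current_tool_pos(),current_contact_force())
pause(.2)
p=current_tool_pos(); line_to([p[0],p[1]-.03,.012],max_speed=.06); line_to([p[0],p[1]-.03,.15],max_speed=.15);line_to([.5,-.25,.2],max_speed=.2)
f=grab_frame("top"); np.savez("pics/top2.npz",**f)
cv2.imwrite("pics/top2.png",cv2.resize(f["color"][110:270,140:320,::-1],(675,600),interpolation=cv2.INTER_CUBIC))
c=f["color"]; g=c.max(2).astype(int); sat=g-c.min(2)
for ce,a,_ in blobs((g>185)&(sat<45),165,150,275,225,100):
    p=ray(f,ce,.012)[:2]; d=p-[.5092,.0251]; t=np.radians(8.9); print(a,p,"stop frame",d@[np.cos(t),np.sin(t)],d@[-np.sin(t),np.cos(t)])
print(current_t())
E
```

```text
False [ 0.51469805 -0.20899611  0.01225452] 14.05
False [ 0.51450673 -0.07509045  0.01200488] [0.5176586  0.05272882 0.12500393]
True [ 0.51409772 -0.0347031   0.01181194] [-0.06007922 -1.77290676  0.18855627]
151 [ 0.58178517 -0.15040988] stop frame 0.044558033482756464 -0.18462639546434348
22.4417
```

View pics/top2.png

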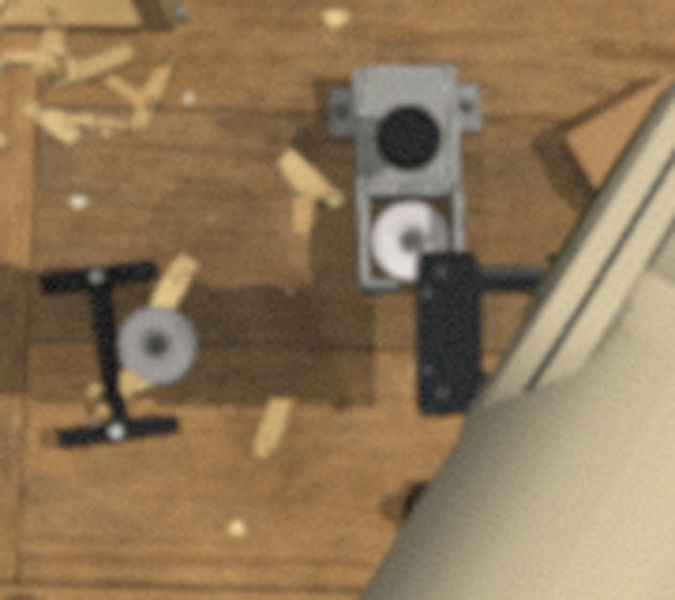

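The disc is at (157,345), in the bay and next to the web but in shadow, so I'll measure it in the stop frame.

```bash
python3 - <<'E'
from h import *
f=dict(np.load("pics/top2.npz")); c=f["color"]; g=c.max(2).astype(int); sat=g-c.min(2)
for ce,a,mm in blobs((g>95)&(sat<45),170,185,200,220,60):
    p=ray(f,ce,.012)[:2]; d=p-[.5092,.0251]; t=np.radians(8.9); print(ce,a,p,"stop frame",d@[np.cos(t),np.sin(t)],d@[-np.sin(t),np.cos(t)])
E
```

```text
[182.2486911  201.98691099] 382 [ 0.51398933 -0.00443479] stop frame 0.00016233174987038447 -0.029920146016256612
```

```bash
python3 -c "
from plant import *
print(hand_in())"
```

```text
the job is handed in; nothing more can be done
None
```

I pressed the plunger once, one spacer came out, and I pushed it along the bench into the stop's feeder-side bay against the web: it measured x = 0.2 mm, y = -29.9 mm in the stop frame. The job is handed in (last clock reading 22.4 s), but no verdict came back.

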